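Fit the counting plate and set the suction valve of a vacuum seed counter

ROBOT

A 6-joint arm with a two-finger parallel gripper is mounted at the origin on the work surface. World frame = base frame: x ahead of the robot, y to its left, z up, the work surface at z = 0. Lengths are in m, angles in rad, forces in N, time in s.
With the tool pointing down it reaches from about 0.35 to 0.975 m from the base axis. Payload 4.9 kg.
Tool frame: the origin (TCP) lies on the centre line of the jaws, within the pads' length; the fingertips stand 22 mm ahead of it and the grasp point (between the pads) lies 3 mm ahead of it; z points along the fingers, y is the line along which they close (so a half turn about z gives the same grasp; the last joint's range is limited). The gripper opens to 85 mm and grips with 20 to 120 N. Pads are 22 mm wide; open, the fingers measure 114 mm over their backs; the gripper's body (76 mm by 85 mm) begins 54 mm behind the grasp point. The pads swing forward as they close: fully open they stand 13 mm farther back than shut.
Start: joints at [1.035, 0.053, 1.613, -0, 1.476, -0.119], TCP at [0.253, 0.571, 0.253] pointing down, gripper open.
Joint ranges: [-3.01, 3.01], [-1.01, 2.22], [0.06, 2.58], [-1.02, 4.17], [0.09, 2.62], [-3.14, 3.14]. Speed limits (rad/s): [2.57, 2.57, 3.14, 3.14, 3.14, 3.14].

INTERFACE

Orientations are given as a rotation vector (axis times angle).
In Python, from cell import robot, eyes, ticket gives the robot as it stands.
- The arm moves only by the tool play_rows, never from a script. Its argument "targets" is a list of rows, each an object with "linear": the shift along the tool's x, y, z scaled (see below), a list of three; "spin": the turn about the tool's z scaled (see below). A call has 1 to 20 rows; each row shifts and turns the commanded pose from where the row before left it, along the tool's axes as they then stand; what a row does not reach is not made up. The controller multiplies each number of a shift by 0.025 m and each number of a turn by 360 degrees. A row lasts 1/12 s, in which the tool goes at most 41.7 mm and 7.16 degrees, less where a joint would pass 70% of its speed; a pose out of reach is approached as far as the arm can. A call with a number of a shift or a turn outside -1 to 1 is refused whole. A call with a gripper value outside its range is refused whole. "jaw" is the closure, from -1 (fully open) to 1 (shut), set as the call begins (left out, the last holds). The fingers move at their own pace and stop on an object; "force" is the grip in N (left out, the last holds). Time passes only in rows, so rows that do not move let the fingers close. It gives the time, the measured TCP pose, the force, the opening and the grip force at its end, in the units of the state.
- robot.read_state(): the state, without advancing time (a new reading comes with each control period).
- eyes.get_image(name): name is "scene" or "top"; returns a dict with "frame" (384x512x3 uint8, red, green, blue), "range_z" (384x512 float32, m along the optical axis (not along the pixel's ray), 0 where there is no reading), "camera_matrix" (3x3 intrinsics, pixels), "xyz" and "rotation" of the camera in the world. Camera axes: x right, y up, looking along -z (the intrinsics and any distortion apply to the point x, -y, -z); pixel columns grow to the right and rows downward; lengths in m; the calibration is good to about 2 mm. A picture is of the moment at which its call begins.
- ticket.job_done(): hands the job in; it is judged then, once.
The state is a dict: "t": time; "joints": joint angles; "joint_vel": joint speeds; "joint_torque": joint torques, N m; "position": TCP position; "ee_rot": TCP orientation; "force": force on the tool from outside, world axes, zero at the start; "wrist_torque": the same for the moment, N m; "width": finger opening in m; "grip_force": force on a finger pad.
Only numpy, scipy, OpenCV 4.12 (cv2) and the standard library are available. Lean on these libraries where they do the work, as an engineer would, in place of code of your own. Each camera call takes 0.05 s, during which the arm holds its last target. There are 200 camera calls.

TASK

Get the vacuum seed counter ready for counting: put the rectangular perforated counting plate into the suction bed and press it down past the spring catches until it lies level on its gasket all round. Then open the suction valve on the sloping panel to 150 degrees on its dial (anticlockwise from the closed end) and let go, leaving the other things on the table where they are.

Things in the scene. Friction and masses are not known exactly. Their poses are not given: they have to be found in the camera images.
- counter: Vacuum seed counter, a machine fixed to the table: 245 mm deep, 410 wide, 233 high, white and bare aluminium. Origin on the table under its middle; x points from its front (robot's side) to its back, y to the operator's left, z up. Right part (y -210 to 0, x -115 to 75 mm): low suction bed, rim 55 mm high. Left part (y 20 to 200 mm): pump console with a panel sloping 32 degrees from level.
- bed_seat (a point): Centre of the suction bed's seat (rubber gasket), 32 mm above the table; axes as counter. The plate lies home when its underside is here, its x and y along these axes. Pressed past the catches at one end only, its other end stays up; one end can be pressed after the other, on the plate's top near y = +55 and -55 mm, or both through the lifting bar.
- bed_rim (a point): Centre of the bed's opening at its rim, 22.5 mm above the seat; axes as counter. Opening 133 (x) by 163 mm (y): 1.5 mm play round the plate, 45 degree lead-in 5.5 mm wide at the top. In the -y and +y end walls two spring balls each, 20 mm wide, 3 proud, at x = +-40 mm, hold the plate up 10 to 13 mm above the seat; pressing an end past them takes 3 to 12 N; then they hold it down.
- hood_edge (a point): Middle of the lower front edge of the hood, 207 mm above the table, 30 mm behind and 72 mm above valve_grip; axes as counter. From here the hood (180 mm wide, 26 mm high) runs back over the upper part of the panel to the upper housing, so a gripper pointing straight down strikes it: come along the valve's own axis.
- valve (a joint): Opening of the suction valve, rad: 0 closed (end stop), grows anticlockwise seen from in front of the panel (positive about valve_grip's z) to 4.71 (end stop); 150 degrees = 2.618. Stiff (0.12 N m), stays where it is left. On the dial the pointer shows to the operator's right (-y) when closed, up the slope at 90 degrees, left at 180; long lines each 30 degrees, fine ones each 10.
- valve_grip (a point): Point on the valve's axis at mid height of the black bar handle, 34 mm off the panel, 135 mm above the table. Its z axis is the valve's axis, out of the panel towards the robot, 32 degrees from vertical; x runs along the bar to the pointed end and turns with it. Bar 80 mm long (35 mm to the blunt end, 45 to the point), 16 wide, tapering over the last 20 mm, 24 high (22 to 46 mm off the panel).
- plate: Counting plate: rectangular aluminium plate 130 mm (x) by 160 mm (y) by 5 mm with a field of small holes and a lifting bar on top, about 0.34 kg, loose, lying flat on the table at the start. Origin at the centre of its underside, z up. A half turn about z makes no difference.
- plate_grip (a point): Middle of the plate's lifting bar, 26 mm above the plate's underside; axes as plate. The bar is 70 mm long (along y), 12 mm wide (x) and 12 mm high, with a 15 mm gap under it between its two posts.
- round_plate: Bystander: round counting plate 110 mm across with a knob 30 mm high, loose. Origin at the centre of its underside.
- dish: Bystander: small round aluminium moisture dish, 62 mm across, 27 mm high, loose. Origin at the centre of its underside.
- beaker: Bystander: glass beaker 70 mm across, 85 mm high, loose. Origin at the centre of its underside.
- jar: Bystander: amber seed jar 64 mm across, 100 mm high, loose. Origin at the centre of its underside.
- brush: Bystander: flat hand brush with a wooden handle, lying flat, loose. Its x axis runs from handle to bristles.
Things that resemble listed ones, but are neither listed nor needed, are in the scene too. What is shaped like the plate but yellow is not meant.

How it is judged:
On the way, in this order (a step that is already met when the one before it is completed fails the run):
1. the counting plate lies pressed level on the seat, the valve not yet opened past 52 degrees (horizontal distance between plate and bed_seat below 0.006 m and z of plate in the frame of bed_seat below 0.003 m and angle between plate's own z axis and vertical below 0.02 rad and value of joint valve below 0.9 rad), for 0.2 s.
2. the valve stands at 150 degrees (value of joint valve between 2.531 and 2.705 rad), for 0.2 s.
At the end, for the whole second after the job is handed in: The counting plate lies at rest in the suction bed, within 6 mm of its centre, its underside less than 3 mm above the seat and level within 0.02 rad, and the valve stands at 150 degrees within 5 degrees (2.531 to 2.705 rad) (all of step 2 and horizontal distance between plate and bed_seat below 0.006 m and z of plate in the frame of bed_seat below 0.003 m and angle between plate's own z axis and vertical below 0.02 rad and linear speed of plate below 0.02 m/s); the robot touches nothing.
It fails at once if a bystander (round plate, dish, beaker, jar or brush) is moved more than 30 mm (distance of any of round_plate, dish, beaker, jar, brush from where it was at the start of the episode above 0.03 m).
It also fails if it takes over 72 s, if anything falls off the work surface, if the arm or the gripper's body presses on something with over 40 N, if the wrist force passes 120 N, or if a joint passes its speed limit or range.

## Working session

There is one attempt and no reset: what is moved stays moved. The work goes in short steps, Python scripts to look and compute and a tool call to move; the robot and the scene stay as the last step left them, time stands still between calls to the robot, and variables do not carry over. Pictures are saved under pics/ and viewed, at most 10 in all, crops included, and the job is handed in when it is done.

Besides the shell and the picture viewer there is one more tool, called after "Call:" as name([rows], argument=value, ...), one row to a line, values as JSON. play_rows: Moves the arm, as the interface text tells. Its arguments: {"type":"object","properties":{"targets":{"type":"array","items":{"type":"object","properties":{"linear":{"type":"array","items":{"type":"number"}},"spin":{"type":"number"}}}},"jaw":{"type":"number"},"force":{"type":"number"}},"required":["targets"]}

```bash
mkdir -p pics; cat > h.py <<'E'
import numpy as np, cv2
from scipy.spatial.transform import Rotation as R
from cell import robot, eyes, ticket
def pts(im):
    K=im["camera_matrix"]; z=im["range_z"]; v,u=np.mgrid[:z.shape[0],:z.shape[1]]
    Rm=np.array(im["rotation"]); Rm=Rm if Rm.shape==(3,3) else R.from_rotvec(Rm).as_matrix()
    c=np.stack([(u-K[0][2])/K[0][0]*z,-(v-K[1][2])/K[1][1]*z,-z],-1)
    return c@Rm.T+np.array(im["xyz"])
def st():
    s=robot.read_state(); print({k:np.round(s[k],4).tolist() for k in ("t","joints","position","ee_rot","force","width","grip_force")}); return s
E
python3 - <<'E'
from h import *
s=st()
for n in("scene","top"):
    im=eyes.get_image(n); np.savez(n+'0.npz',**im)
    print(n,im["xyz"],im["rotation"],im["camera_matrix"])
    cv2.imwrite(f'pics/{n}0.png',cv2.resize(im["frame"][:,:,::-1],(768,576),interpolation=cv2.INTER_CUBIC))
E
```

```text
{'t': 0.0, 'joints': [1.035, 0.0534, 1.6143, -0.0, 1.476, -0.119], 'position': [0.2527, 0.571, 0.252], 'ee_rot': [-0.6498, -3.073, 0.0031], 'force': [0.0227, -0.0256, 0.727], 'width': 0.0855, 'grip_force': 0.0}
scene [ 1.48697699 -0.28561408  0.86313774] [0.79858544 0.59078505 1.20782012] [[390.52817523   0.         263.88625485]
 [  0.         390.52817523 189.96776883]
 [  0.           0.           1.        ]]
top [0.46907645 0.00922916 1.58697795] [ 0.04127259 -0.03123389 -1.57888577] [[401.77204921   0.         260.65677906]
 [  0.         401.77204921 186.61769921]
 [  0.           0.           1.        ]]
```

View pics/scene0.png

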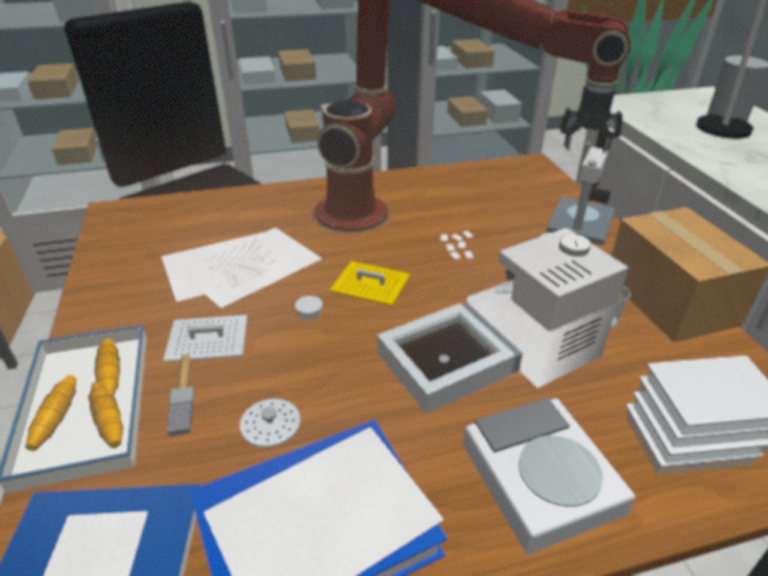

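View pics/top0.png

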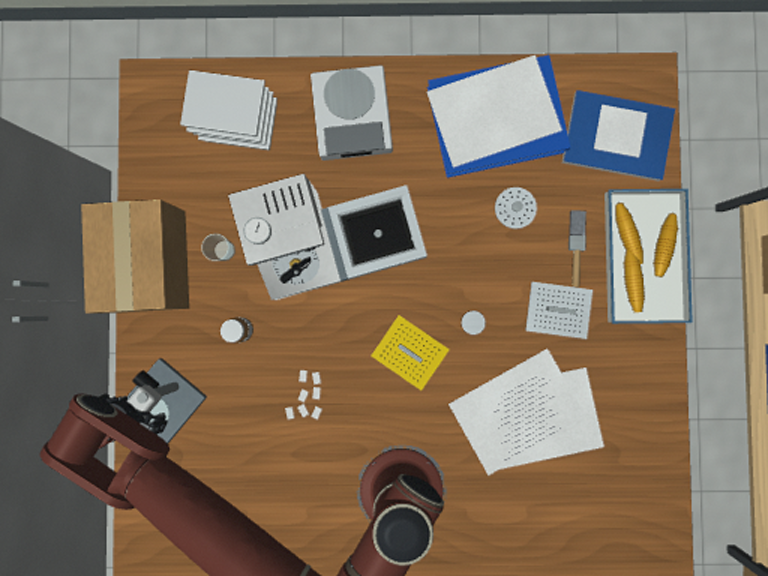

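The scene and top views agree. There are two plate-like candidates in the top view: a grey one at (559,310) with the brush handle ending just above it at (575,285), and a yellow one at (410,352). The grey one fits, since it is bare aluminium and yellow is ruled out. The bed's dark seat is at (378,233), and the valve's bar is at (296,269).

```bash
cat >> h.py <<'E'
def cast(im,uv,z):
    K=im["camera_matrix"]; uv=np.atleast_2d(uv).astype(float)
    c=np.stack([(uv[:,0]-K[0][2])/K[0][0],-(uv[:,1]-K[1][2])/K[1][1],-np.ones(len(uv))],-1)
    d=c@R.from_rotvec(im["rotation"]).as_matrix().T; o=np.array(im["xyz"])
    return o+d*((z-o[2])/d[:,2])[:,None]
def rect(P):
    (c,(w,h),a)=cv2.minAreaRect((P[:,:2]*1000).astype(np.float32)); return np.round(c,1),round(w,1),round(h,1),round(a,1)
def big(m):
    n,l,s,_=cv2.connectedComponentsWithStats(m.astype(np.uint8)); return l==1+np.argmax(s[1:,4])
def pix(m): v,u=np.nonzero(m); return np.stack([u,v],-1)
E
python3 - <<'E'
from h import *
im=dict(np.load('top0.npz')); f=im["frame"].astype(int); P=pts(im)
hsv=cv2.cvtColor(im["frame"],cv2.COLOR_RGB2HSV)
print('table z',np.median(P[150:200,215:235,2]))
# plate
roi=np.zeros(f.shape[:2],bool); roi[180:235,340:405]=1
m=roi&(hsv[...,1]<60)
m=big(cv2.morphologyEx(m.astype(np.uint8),cv2.MORPH_OPEN,np.ones((5,5)))); print('plate',rect(cast(im,pix(m),.005)),np.median(P[m][:,2]))
b=roi&(P[...,2]>.02)&m; print('bar',b.sum(),rect(cast(im,pix(b),.032)) if b.sum()>5 else '', np.percentile(P[m][:,2],[50,90,97,99]))
# bed rim
roi=np.zeros(f.shape[:2],bool); roi[115:195,210:295]=1
r=roi&(P[...,2]>.047)&(P[...,2]<.063); r=big(r); print('rim',r.sum(),np.median(P[r][:,2]),rect(cast(im,pix(r),.055)))
d=big(roi&(hsv[...,2]<60)); print('dark',rect(cast(im,pix(d),.032)),np.median(P[d][:,2]))
# upper housing
roi=np.zeros(f.shape[:2],bool); roi[110:205,145:225]=1
t=big(roi&(P[...,2]>.222)&(P[...,2]<.245)); print('top',t.sum(),np.median(P[t][:,2]),rect(P[t]))
k=roi&(hsv[...,2]<60); k[:165]=0; k=big(k); q=P[k]; print('valve px',pix(k).mean(0),rect(q),q.mean(0),np.percentile(q[:,2],[5,50,95]))
A=cv2.resize(im["frame"][175:240,335:410],(525,455),interpolation=cv2.INTER_CUBIC)
B=cv2.resize(im["frame"][165:205,170:220],(275,220),interpolation=cv2.INTER_CUBIC)
C=np.zeros((455,800,3),np.uint8); C[:,:525]=A; C[:220,525:]=B; 
cv2.imwrite('pics/crop1.png',C[:,:,::-1])
E
```

```text
table z 0.05109192957641706
plate (array([ 460.9, -419. ]), 161.7, 130.5, 81.9) 0.005642967553472156
bar 62 (array([ 453.7, -430.7]), 106.1, 31.2, 62.8) [0.00564297 0.01112545 0.03055439 0.03479355]
rim 1409 0.05360919845010548 (array([662. ,  68.4]), 190.6, 238.8, 15.3)
dark (array([666.8,  54.7]), 128.9, 160.9, 15.5) 0.01402968263543114
top 2390 0.23269053330524703 (array([672. , 279.1]), 171.8, 181.0, 15.3)
valve px [196.05607477 179.94392523] (array([564.1, 248.6]), 25.0, 85.1, 41.7) [0.56173712 0.25073582 0.14372377] [0.13336882 0.14340514 0.1536999 ]
```

View pics/crop1.png

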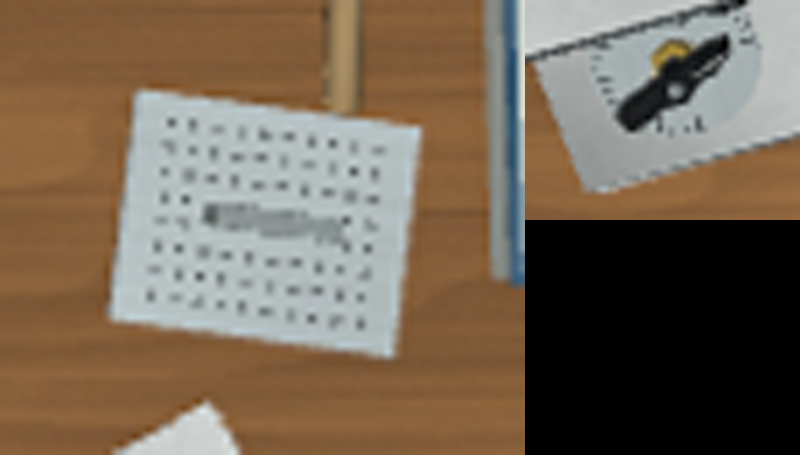

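The crop confirms the bare-aluminium plate, with its bar horizontal in the middle. The brush's handle ends right at the plate's far edge. The valve's pointer lies up and right, about 25–30° open. Next I'll refine the counter's pose and the bar.

```bash
python3 - <<'E'
from h import *
a=np.deg2rad(15.4); ex=np.array([np.cos(a),np.sin(a)]); ey=np.array([-np.sin(a),np.cos(a)])
for n in("top","scene"):
    im=dict(np.load(n+'0.npz')); P=pts(im); hsv=cv2.cvtColor(im["frame"],cv2.COLOR_RGB2HSV)
    def loc(p): d=np.asarray(p)[...,:2]-[.6658,.1634]; return d@ex*1000,d@ey*1000
    x,y=loc(P); z=P[...,2]*1000
    # bed: profile of height across mid lines
    for nm,s,o in(("x",x,np.abs(y+105)<50),("y",y,np.abs(x+20)<35)):
        bins=np.arange(-250,130,4); print(n,nm,[(int(b),int(np.median(z[k]))) for b in bins for k in [o&(s>=b)&(s<b+4)] if k.sum()>2])
    # rim top slab
    r=(abs(z-55)<3)&(x>-140)&(x<95)&(y>-230)&(y<-3)
    print(n,'rim pct x',np.percentile(x[r],[.5,1,2,98,99,99.5]).round(1),'y',np.percentile(y[r],[.5,1,2,98]).round(1))
    h=(abs(z-233)<4)&(y>0)&(y<230)&(abs(x)<160); 
    if h.sum(): print(n,'housing x',np.percentile(x[h],[1,3,97,99]).round(1),'y',np.percentile(y[h],[1,3,97,99]).round(1))
    # panel plane
    if n=="top":
        k=(x>-120)&(x<-60)&(y>30)&(y<190)&(z>70)&(z<140)&(hsv[...,2]>120)
        A=np.c_[x[k],y[k],np.ones(k.sum())]; print('panel',np.linalg.lstsq(A,z[k],rcond=None)[0])
        k=(x>-130)&(x<-40)&(y>50)&(y<170)&(z>120)&(z<165)&(hsv[...,2]<60)
        print('valve loc',k.sum(),rect(np.c_[x[k],y[k]]/1000), x[k].mean(),y[k].mean(),z[k].mean())
        m=(abs(P[...,0]-.461)<.02)&(abs(P[...,1]+.419)<.05)&(z>22); print('bar',m.sum(),rect(P[m]),np.median(z[m]), P[m].mean(0))
    else:
        m=(abs(P[...,0]-.461)<.03)&(abs(P[...,1]+.419)<.06)&(z>22); print('bar',m.sum(),rect(P[m]),np.median(z[m]),P[m].mean(0))
        m=(abs(P[...,0]-.461)<.1)&(abs(P[...,1]+.419)<.12)&(z>2.5)&(z<9)&(hsv[...,1]<50); m=big(m); print('plate',rect(P[m]))
E
```

```text
top x [(-250, 0), (-246, 0), (-242, 0), (-238, 0), (-234, 1586), (-230, 0), (-226, -1), (-222, 1), (-218, 0), (-214, 2), (-210, 0), (-206, 0), (-202, 0), (-198, 0), (-194, 0), (-190, 0), (-186, 0), (-182, 0), (-178, 0), (-174, 0), (-170, -1), (-166, 1), (-162, 0), (-158, 1), (-154, 0), (-150, 0), (-146, 0), (-142, 0), (-138, 0), (-134, 0), (-130, 0), (-126, 21), (-122, 55), (-118, 54), (-114, 54), (-110, 56), (-106, 54), (-102, 55), (-98, 49), (-94, 32), (-90, 31), (-86, 30), (-82, 11), (-78, 13), (-74, 11), (-70, 10), (-66, 12), (-62, 12), (-58, 12), (-54, 11), (-50, 11), (-46, 12), (-42, 12), (-38, 12), (-34, 11), (-30, 11), (-26, 12), (-22, 12), (-18, 11), (-14, 12), (-10, 11), (-6, 10), (-2, 11), (2, 11), (6, 11), (10, 13), (14, 12), (18, 11), (22, 14), (26, 29), (30, 31), (34, 33), (38, 48), (42, 53), (46, 54), (50, 53), (54, 53), (58, 53), (62, 53), (74, 0), (78, 0), (82, 0), (86, -2), (90, 0), (94, 0), (98, 1), (102, 0), (106, 0), (110, 0), (114, 0), (118, 0), (122, 0), (126, 0)]
top y [(-250, -2), (-246, -1), (-242, 1), (-238, -2), (-234, -1), (-230, 0), (-226, 0), (-222, 0),
[... 2886 characters left out ...]
 55), (-6, 56), (-2, 54), (2, 52), (6, 50), (10, 51), (14, 55), (18, 107), (22, 146), (26, 233), (30, 233), (34, 232), (38, 233), (42, 233), (46, 234), (50, 233), (54, 233), (58, 233), (62, 233), (66, 233), (70, 233), (74, 233), (78, 234), (82, 233), (86, 233), (90, 234), (94, 234), (98, 233), (102, 233), (106, 233), (110, 233), (114, 233), (118, 233), (122, 233), (126, 235)]
scene rim pct x [-125.2 -124.2 -123.3   66.2   66.6   67. ] y [-211.4 -211.  -210.2   -5.4]
scene housing x [-42.2 -38.7 120.2 121.7] y [ 18.8  20.4 190.1 195.5]
bar 106 (array([ 462.3, -418.8]), 69.6, 16.7, 79.6) 31.06583934152718 [ 0.46332786 -0.41919281  0.0301357 ]
plate (array([ 462.5, -417.9]), 161.9, 137.1, 82.4)
```

```bash
cat >> h.py <<'E'
def go(xyz,yaw_y):
    """needed shift in tool axes (units of 25 mm) and spin so tool y points along yaw_y (mod 180), deg"""
    s=robot.read_state(); M=R.from_rotvec(s["ee_rot"]).as_matrix(); d=M.T@(np.array(xyz)-s["position"])/.025
    cur=np.degrees(np.arctan2(M[1,1],M[0,1])); dy=(yaw_y-cur+90)%180-90
    print('t',round(float(s['t']),2),'pos',np.round(s['position'],4),'tooly yaw',round(cur,2),'tilt z',M[:,2].round(3),'units',d.round(2),'spin deg (about tool z, down => -)',round(-dy,2),'units',round(-dy/360,4),'j6',round(float(s['joints'][5]),3),'F',np.round(s['force'],1),'w',round(float(s['width']),4),'g',round(float(s['grip_force']),1))
E
python3 - <<'E'
from h import *
go([.4615,-.4183,.15],-8.1)
for n in('top','scene'):
    im=dict(np.load(n+'0.npz')); P=pts(im); k=(abs(P[...,0]-.2527)<.08)&(abs(P[...,1]-.571)<.08)&(P[...,2]>.15)&(P[...,2]<.35)
    q=P[k]; print(n,len(q)); 
    for lo in np.arange(.15,.35,.02):
        s=q[(q[:,2]>=lo)&(q[:,2]<lo+.02)]
        if len(s): print(round(lo,2),len(s),s.min(0).round(3),s.max(0).round(3))
E
```

```text
t 0.1 pos [0.2527 0.571  0.2522] tooly yaw 66.12 tilt z [-0.001 -0.002 -1.   ] units [-23.66 -32.8    4.14] spin deg (about tool z, down => -) 74.22 units 0.2062 j6 -0.119 F [-0.3  0.   0.1] w 0.0853 g 0.0
top 541
0.15 22 [0.277 0.57  0.15 ] [0.314 0.627 0.163]
0.17 37 [0.22  0.557 0.172] [0.296 0.595 0.189]
0.19 62 [0.228 0.557 0.19 ] [0.296 0.616 0.21 ]
0.21 167 [0.243 0.559 0.21 ] [0.294 0.621 0.227]
0.23 3 [0.236 0.518 0.247] [0.276 0.606 0.25 ]
0.25 26 [0.232 0.514 0.25 ] [0.281 0.62  0.268]
0.27 14 [0.233 0.516 0.27 ] [0.285 0.619 0.29 ]
0.29 92 [0.212 0.497 0.29 ] [0.293 0.632 0.31 ]
0.31 58 [0.213 0.499 0.31 ] [0.29  0.628 0.33 ]
0.33 60 [0.22  0.501 0.332] [0.261 0.545 0.35 ]
scene 973
0.15 34 [0.264 0.569 0.15 ] [0.315 0.625 0.17 ]
0.17 66 [0.23  0.555 0.17 ] [0.3   0.649 0.19 ]
0.19 71 [0.23  0.553 0.19 ] [0.298 0.65  0.21 ]
0.21 173 [0.174 0.558 0.21 ] [0.298 0.65  0.229]
0.23 24 [0.178 0.522 0.23 ] [0.279 0.651 0.25 ]
0.25 61 [0.178 0.514 0.25 ] [0.285 0.651 0.27 ]
0.27 47 [0.186 0.511 0.27 ] [0.283 0.647 0.29 ]
0.29 121 [0.211 0.495 0.291] [0.295 0.633 0.31 ]
0.31 162 [0.211 0.497 0.31 ] [0.292 0.629 0.33 ]
0.33 214 [0.212 0.501 0.33 ] [0.29  0.629 0.35 ]
```

Call:
play_rows([
  {"linear": [0,0,-1],"spin": 0.0187},
  {"linear": [0,0,-1],"spin": 0.0187},
  {"linear": [0,0,-1],"spin": 0.0187},
  {"linear": [0,0.5,0],"spin": 0.0187},
  {"linear": [0,0.5,0],"spin": 0.0187},
  {"linear": [0,0,0],"spin": 0.0187},
  {"linear": [0,0,0],"spin": 0.0187},
  {"linear": [0,0,0],"spin": 0.0187},
  {"linear": [0,0,0],"spin": 0.0187},
  {"linear": [0,0,0],"spin": 0.0187},
  {"linear": [0,0,0],"spin": 0.0187},
  {"linear": [0,1,0],"spin": 0},
  {"linear": [0,1,0],"spin": 0},
  {"linear": [0,1,0],"spin": 0},
  {"linear": [0,1,0],"spin": 0},
  {"linear": [-1,0.3,0],"spin": 0},
  {"linear": [-1,0.3,0],"spin": 0},
  {"linear": [-1,0.3,0],"spin": 0},
  {"linear": [-1,0.3,0],"spin": 0},
  {"linear": [-1,0.3,0],"spin": 0},
], jaw=-1)

```text
t: 1.77
position: [0.3903, 0.4442, 0.3274]
ee_rot: [2.37, 2.063, -0.002]
force: [0.0, 0.3, 1.1]
width: 0.0852
grip_force: 0.0
```

```bash
python3 -c "
from h import *
go([.4615,-.4183,.15],-8.1)"
```

```text
t 1.77 pos [0.3903 0.4442 0.3274] tooly yaw -7.93 tilt z [-0.001 -0.001 -1.   ] units [-33.77   7.59   7.13] spin deg (about tool z, down => -) 0.17 units 0.0005 j6 0.863 F [0.  0.3 1.1] w 0.0852 g 0.0
```

Call:
play_rows([
  {"linear": [-1,0.3,0]},
  {"linear": [-1,0.3,0]},
  {"linear": [-1,0.3,0]},
  {"linear": [-1,0.3,0]},
  {"linear": [-1,0.3,0]},
  {"linear": [-1,0.2,0]},
  {"linear": [-1,0.2,0]},
  {"linear": [-1,0.2,0]},
  {"linear": [-1,0.2,0]},
  {"linear": [-1,0.2,0]},
  {"linear": [-1,0.2,0]},
  {"linear": [-1,0.2,0]},
  {"linear": [-1,0.2,0]},
  {"linear": [-1,0.2,0]},
  {"linear": [-1,0.2,0]},
  {"linear": [-1,0.2,0]},
  {"linear": [-1,0.2,0]},
  {"linear": [-1,0.2,0]},
  {"linear": [-1,0.2,0]},
  {"linear": [-1,0.2,0]},
])

```text
schema error: expected keys linear, spin
```

Call:
play_rows([
  {"linear": [-1,0.2,0.5]},
  {"linear": [-1,0.2,0.5]},
  {"linear": [-1,0.2,0.5]},
  {"linear": [-1,0.2,0.5]},
  {"linear": [-1,0.2,0.5]},
  {"linear": [-1,0.2,0.5]},
  {"linear": [-1,0.2,0.5]},
  {"linear": [-1,0.1,0.5]},
  {"linear": [-1,0.1,0.5]},
  {"linear": [-1,0.1,0.5]},
  {"linear": [-1,0,0.5]},
  {"linear": [-1,0,0.5]},
  {"linear": [-0.5,0,0.5]},
  {"linear": [0,0,0]},
  {"linear": [0,0,0]},
])

```text
schema error: expected keys linear, spin
```

```bash
python3 -c "
from h import *
go([.4615,-.4183,.033],-8.1)"
```

```text
t 1.77 pos [0.3903 0.4442 0.3274] tooly yaw -7.93 tilt z [-0.001 -0.001 -1.   ] units [-33.77   7.59  11.81] spin deg (about tool z, down => -) 0.17 units 0.0005 j6 0.863 F [0.  0.3 1.1] w 0.0852 g 0.0
```

Call:
play_rows([
  {"linear": [-1,0.3,0],"spin": 0},
  {"linear": [-1,0.3,0],"spin": 0},
  {"linear": [-1,0.3,0],"spin": 0},
  {"linear": [-1,0.3,0],"spin": 0},
  {"linear": [-1,0.3,0],"spin": 0},
  {"linear": [-1,0.2,0],"spin": 0},
  {"linear": [-1,0.2,0],"spin": 0},
  {"linear": [-1,0.2,0],"spin": 0},
  {"linear": [-1,0.2,0],"spin": 0},
  {"linear": [-1,0.2,0],"spin": 0},
  {"linear": [-1,0.2,0],"spin": 0},
  {"linear": [-1,0.2,0],"spin": 0},
  {"linear": [-1,0.2,0],"spin": 0},
  {"linear": [-1,0.2,0],"spin": 0},
  {"linear": [-1,0.2,0],"spin": 0},
  {"linear": [-1,0.2,0],"spin": 0},
  {"linear": [-1,0.2,0],"spin": 0},
  {"linear": [-1,0.2,0],"spin": 0},
  {"linear": [-1,0.2,0],"spin": 0},
  {"linear": [-1,0.2,0],"spin": 0},
])

```text
t: 3.43
position: [0.4324, -0.0664, 0.3278]
ee_rot: [-2.37, -2.062, 0.0]
force: [-0.5, -0.8, 0.3]
width: 0.0853
grip_force: 0.0
```

Call:
play_rows([
  {"linear": [-1,0.2,0.5],"spin": 0},
  {"linear": [-1,0.2,0.5],"spin": 0},
  {"linear": [-1,0.2,0.5],"spin": 0},
  {"linear": [-1,0.2,0.5],"spin": 0},
  {"linear": [-1,0.2,0.5],"spin": 0},
  {"linear": [-1,0.2,0.5],"spin": 0},
  {"linear": [-1,0.2,0.5],"spin": 0},
  {"linear": [-1,0.1,0.5],"spin": 0},
  {"linear": [-1,0.1,0.5],"spin": 0},
  {"linear": [-1,0.1,0.5],"spin": 0},
  {"linear": [-1,0,0.5],"spin": 0},
  {"linear": [-1,0,0.5],"spin": 0},
  {"linear": [-0.5,0,0.5],"spin": 0},
  {"linear": [0,0,0],"spin": 0},
  {"linear": [0,0,0],"spin": 0},
])

```text
t: 4.68
position: [0.431, -0.3801, 0.1644]
ee_rot: [-2.369, -2.059, -0.001]
force: [0.3, -0.3, 1.0]
width: 0.0854
grip_force: 0.0
```

```bash
python3 -c "
from h import *
go([.4615,-.4183,.033],-8.1)"
```

```text
t 4.68 pos [ 0.431  -0.3801  0.1644] tooly yaw -8.0 tilt z [-0.002  0.003 -1.   ] units [-1.35  1.43  5.25] spin deg (about tool z, down => -) 0.1 units 0.0003 j6 -0.713 F [ 0.3 -0.3  1. ] w 0.0854 g 0.0
```

Call:
play_rows([
  {"linear": [-0.7,0.7,0],"spin": 0},
  {"linear": [-0.65,0.73,0],"spin": 0},
  {"linear": [0,0,0.8],"spin": 0},
  {"linear": [0,0,0.8],"spin": 0},
  {"linear": [0,0,0.8],"spin": 0},
  {"linear": [0,0,0.8],"spin": 0},
  {"linear": [0,0,0.4],"spin": 0},
  {"linear": [0,0,0],"spin": 0},
  {"linear": [0,0,0],"spin": 0},
  {"linear": [0,0,0],"spin": 0},
])

```text
t: 5.52
position: [0.4634, -0.4194, 0.0778]
ee_rot: [2.367, 2.061, 0.0]
force: [0.8, -0.8, -0.9]
width: 0.0855
grip_force: 0.0
```

```bash
python3 -c "
from h import *
go([.4615,-.4183,.033],-8.1)"
```

```text
t 5.52 pos [ 0.4634 -0.4194  0.0778] tooly yaw -7.91 tilt z [ 0.002 -0.002 -1.   ] units [ 0.04 -0.09  1.79] spin deg (about tool z, down => -) 0.19 units 0.0005 j6 -0.717 F [ 0.8 -0.8 -0.9] w 0.0855 g 0.0
```

Call:
play_rows([
  {"linear": [0,-0.09,0.6],"spin": 0.0005},
  {"linear": [0,0,0.6],"spin": 0},
  {"linear": [0,0,0.55],"spin": 0},
  {"linear": [0,0,0],"spin": 0},
  {"linear": [0,0,0],"spin": 0},
])

```text
t: 5.93
position: [0.4601, -0.4184, 0.0319]
ee_rot: [-2.372, -2.058, -0.0]
force: [-0.1, -0.3, 0.2]
width: 0.0849
grip_force: 0.0
```

Call:
play_rows([
  {"linear": [0,0,0],"spin": 0},
  {"linear": [0,0,0],"spin": 0},
  {"linear": [0,0,0],"spin": 0},
  {"linear": [0,0,0],"spin": 0},
  {"linear": [0,0,0],"spin": 0},
  {"linear": [0,0,0],"spin": 0},
  {"linear": [0,0,0],"spin": 0},
  {"linear": [0,0,0],"spin": 0},
  {"linear": [0,0,0],"spin": 0},
  {"linear": [0,0,0],"spin": 0},
], jaw=1, force=60)

```text
t: 6.77
position: [0.4606, -0.4189, 0.0326]
ee_rot: [2.372, 2.058, 0.0]
force: [0.8, 0.6, 3.1]
width: 0.0109
grip_force: 60.0
```

```bash
python3 -c "
from h import *
go([.4615,-.4183,.033],-8.1)"
```

```text
t 6.77 pos [ 0.4606 -0.4189  0.0326] tooly yaw -8.11 tilt z [ 0.001 -0.001 -1.   ] units [ 0.03  0.03 -0.01] spin deg (about tool z, down => -) -0.01 units -0.0 j6 -0.716 F [0.8 0.6 3.1] w 0.0109 g 60.0
```

Call:
play_rows([
  {"linear": [0,0,-0.3],"spin": 0},
  {"linear": [0,0,-0.6],"spin": 0},
  {"linear": [0,0,-0.8],"spin": 0},
  {"linear": [0,0,-0.8],"spin": 0},
  {"linear": [0,0,-0.8],"spin": 0},
  {"linear": [0,0,-0.8],"spin": 0},
  {"linear": [0,0,-0.6],"spin": -0.01},
  {"linear": [0,0,-0.3],"spin": -0.01},
  {"linear": [0,0,0],"spin": -0.01},
  {"linear": [0,0,0],"spin": -0.01},
  {"linear": [0,0,0],"spin": -0.01},
  {"linear": [0,0,0],"spin": -0.01},
  {"linear": [0,0,0],"spin": -0.0053},
  {"linear": [0,0,0],"spin": 0},
  {"linear": [0,0,0],"spin": 0},
])

```text
t: 8.02
position: [0.4598, -0.4182, 0.1569]
ee_rot: [-1.904, -2.497, -0.0]
force: [0.1, 0.2, -4.0]
width: 0.0108
grip_force: 59.0
```

Call:
play_rows([
  {"linear": [0.5,0.4,0],"spin": 0},
  {"linear": [0.9,0.73,0],"spin": 0},
  {"linear": [0.9,0.73,0],"spin": 0},
  {"linear": [0.9,0.73,0],"spin": 0},
  {"linear": [0.9,0.73,0],"spin": 0},
  {"linear": [0.9,0.73,0],"spin": 0},
  {"linear": [0.9,0.73,0],"spin": 0},
  {"linear": [0.9,0.73,0],"spin": 0},
  {"linear": [0.9,0.73,0],"spin": 0},
  {"linear": [0.9,0.73,0],"spin": 0},
  {"linear": [0.9,0.73,0],"spin": 0},
  {"linear": [0.9,0.73,0],"spin": 0},
  {"linear": [0.9,0.73,0],"spin": 0},
  {"linear": [0.9,0.73,0],"spin": 0},
  {"linear": [0.9,0.73,0],"spin": 0},
  {"linear": [0.9,0.73,0],"spin": 0},
  {"linear": [0.9,0.73,0],"spin": 0},
  {"linear": [0.5,0.4,0],"spin": 0},
  {"linear": [0,0,0],"spin": 0},
  {"linear": [0,0,0],"spin": 0},
])

```text
t: 9.68
position: [0.6585, 0.0363, 0.1568]
ee_rot: [-1.902, -2.5, 0.002]
force: [-0.4, 0.1, -4.1]
width: 0.0106
grip_force: 59.1
```

```bash
python3 - <<'E'
from h import *
go([.6663,.054,.10],15.4)
im=eyes.get_image("top"); np.savez('top1.npz',**im); P=pts(im)
hsv=cv2.cvtColor(im["frame"],cv2.COLOR_RGB2HSV)
cv2.imwrite('pics/carry.png',cv2.resize(im["frame"][100:215,130:320,::-1],(760,460),interpolation=cv2.INTER_CUBIC))
E
```

```text
t 9.68 pos [0.6585 0.0363 0.1568] tooly yaw 15.48 tilt z [-0.001 -0.001 -1.   ] units [0.6  0.49 2.27] spin deg (about tool z, down => -) 0.08 units 0.0002 j6 -0.327 F [-0.4  0.1 -4.1] w 0.0106 g 59.1
```

View pics/carry.png

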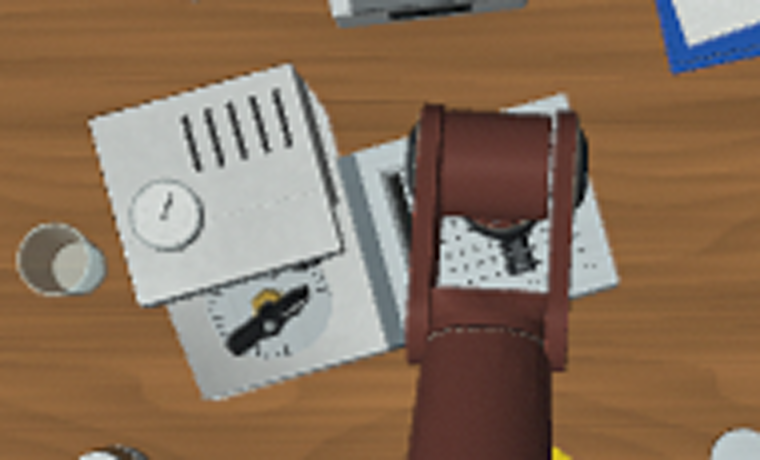

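The plate hangs level from the gripper, over the right part of the bed. The valve's pointer is up-right at (310,290). Moving over the centre and down.

Call:
play_rows([
  {"linear": [0.3,0.25,0],"spin": 0},
  {"linear": [0.3,0.24,0],"spin": 0},
  {"linear": [0,0,0.6],"spin": 0},
  {"linear": [0,0,0.6],"spin": 0},
  {"linear": [0,0,0.6],"spin": 0},
  {"linear": [0,0,0],"spin": 0},
  {"linear": [0,0,0],"spin": 0},
  {"linear": [0,0,0],"spin": 0},
])

```text
t: 10.4
position: [0.6664, 0.0529, 0.1114]
ee_rot: [-1.904, -2.498, 0.001]
force: [-0.4, 0.6, -4.1]
width: 0.0108
grip_force: 59.2
```

```bash
python3 - <<'E'
from h import *
go([.6663,.054,.10],15.4)
im=eyes.get_image("scene"); np.savez('scene1.npz',**im); P=pts(im)
cv2.imwrite('pics/over.png',cv2.resize(im["frame"][150:290,220:430,::-1],(780,520),interpolation=cv2.INTER_CUBIC))
hsv=cv2.cvtColor(im["frame"],cv2.COLOR_RGB2HSV)
zu=.112-.033
k=(abs(P[...,2]-(zu+.0))<.012)&(abs(P[...,0]-.666)<.13)&(abs(P[...,1]-.054)<.13)
print(k.sum(),np.median(P[k][:,2]),rect(P[big(k)]))
E
```

```text
t 10.4 pos [0.6664 0.0529 0.1114] tooly yaw 15.37 tilt z [-0.001 -0.    -1.   ] units [0.04 0.01 0.46] spin deg (about tool z, down => -) -0.03 units -0.0001 j6 -0.3 F [-0.4  0.6 -4.1] w 0.0108 g 59.2
1444 0.08440118003714359 (array([664.6,  53.3]), 134.4, 163.6, 16.1)
```

View pics/over.png

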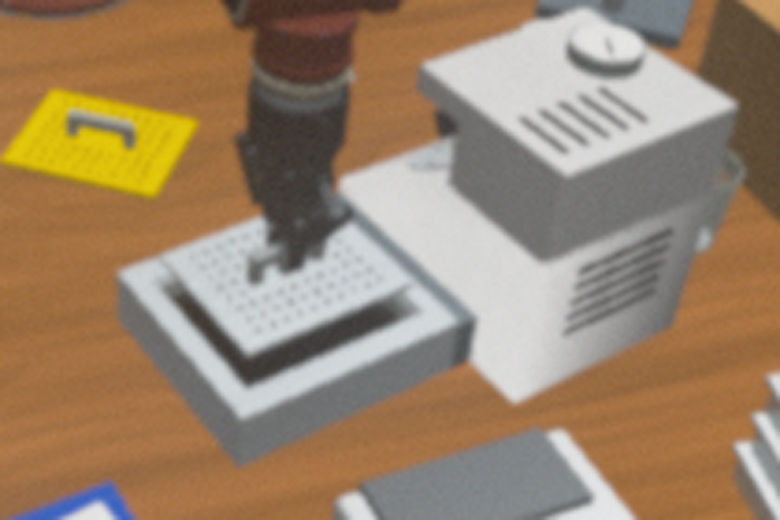

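The plate is level over the opening and its rear edge is parallel to the rim, so I'm lowering it.

Call:
play_rows([
  {"linear": [0,0,0.3],"spin": 0},
  {"linear": [0,0,0.3],"spin": 0},
  {"linear": [0,0,0.2],"spin": 0},
  {"linear": [0,0,0.2],"spin": 0},
  {"linear": [0,0,0.2],"spin": 0},
  {"linear": [0,0,0],"spin": 0},
  {"linear": [0,0,0],"spin": 0},
])

```text
t: 11.03
position: [0.6667, 0.0531, 0.082]
ee_rot: [-1.904, -2.499, 0.0]
force: [0.7, -0.3, -4.1]
width: 0.0107
grip_force: 59.2
```

Call:
play_rows([
  {"linear": [0,0,0.1],"spin": 0},
  {"linear": [0,0,0.1],"spin": 0},
  {"linear": [0,0,0.1],"spin": 0},
  {"linear": [0,0,0.1],"spin": 0},
  {"linear": [0,0,0],"spin": 0},
  {"linear": [0,0,0],"spin": 0},
])

```text
t: 11.53
position: [0.6674, 0.0537, 0.0739]
ee_rot: [1.903, 2.498, 0.002]
force: [-3.6, 3.3, 5.3]
width: 0.0104
grip_force: 60.5
```

Call:
play_rows([
  {"linear": [0,0,0.1],"spin": 0},
  {"linear": [0,0,0.1],"spin": 0},
  {"linear": [0,0,0.1],"spin": 0},
  {"linear": [0,0,0],"spin": 0},
  {"linear": [0,0,0],"spin": 0},
])

```text
t: 11.95
position: [0.6684, 0.0543, 0.0682]
ee_rot: [1.902, 2.498, 0.007]
force: [-3.2, 3.2, 9.4]
width: 0.011
grip_force: 61.4
```

```bash
python3 -c "
from h import *
go([.6663,.054,.065],15.4)"
```

```text
t 11.95 pos [0.6684 0.0543 0.0682] tooly yaw 15.42 tilt z [ 0.004  0.002 -1.   ] units [ 0.01 -0.09  0.13] spin deg (about tool z, down => -) 0.02 units 0.0 j6 -0.301 F [-3.2  3.2  9.4] w 0.011 g 61.4
```

Call:
play_rows([
  {"linear": [0,0,0.1],"spin": 0},
  {"linear": [0,0,0.1],"spin": 0},
  {"linear": [0,0,0.1],"spin": 0},
  {"linear": [0,0,0],"spin": 0},
  {"linear": [0,0,0],"spin": 0},
])

```text
t: 12.37
position: [0.6691, 0.0531, 0.0644]
ee_rot: [1.902, 2.497, 0.004]
force: [-13.4, 0.2, 26.6]
width: 0.0104
grip_force: 63.7
```

```bash
python3 -c "
from h import *
go([.6663,.054,.065],15.4)"
```

```text
t 12.37 pos [0.6691 0.0531 0.0644] tooly yaw 15.4 tilt z [ 0.004  0.    -1.   ] units [ 0.06 -0.1  -0.03] spin deg (about tool z, down => -) 0.0 units 0.0 j6 -0.301 F [-13.4   0.2  26.6] w 0.0104 g 63.7
```

Call:
play_rows([
  {"linear": [0,0,0.1],"spin": 0},
  {"linear": [0,0,0.1],"spin": 0},
  {"linear": [0,0,0],"spin": 0},
  {"linear": [0,0,0],"spin": 0},
  {"linear": [0,0,-0.3],"spin": 0},
  {"linear": [0,0,-0.1],"spin": 0},
  {"linear": [0,0,0],"spin": 0},
])

```text
t: 12.95
position: [0.6687, 0.0537, 0.0644]
ee_rot: [1.902, 2.496, 0.007]
force: [1.3, 2.6, 8.6]
width: 0.0105
grip_force: 61.8
```

Call:
play_rows([
  {"linear": [0,0,0],"spin": 0},
  {"linear": [0,0,0],"spin": 0},
  {"linear": [0,0,0],"spin": 0},
  {"linear": [0,0,0],"spin": 0},
  {"linear": [0,0,0],"spin": 0},
  {"linear": [0,0,0],"spin": 0},
  {"linear": [0,0,0],"spin": 0},
  {"linear": [0,0,-0.8],"spin": 0},
  {"linear": [0,0,-0.8],"spin": 0},
  {"linear": [0,0,-0.8],"spin": 0},
  {"linear": [0,0,-0.8],"spin": 0},
  {"linear": [0,0,-0.8],"spin": 0},
  {"linear": [0,0,-0.8],"spin": 0},
  {"linear": [0,0,-0.8],"spin": 0},
  {"linear": [0,0,0],"spin": 0},
], jaw=-0.2)

```text
t: 14.2
position: [0.6692, 0.0531, 0.2079]
ee_rot: [1.899, 2.493, 0.008]
force: [1.4, 0.2, 0.4]
width: 0.051
grip_force: 0.0
```

```bash
python3 - <<'E'
from h import *
go([.6663,.054,.065],15.4)
a=np.deg2rad(15.4)
for n in('scene','top'):
    im=eyes.get_image(n); P=pts(im); np.savez(n+'2.npz',**im)
    d=P[...,:2]-[.6663,.054]; x=d@[np.cos(a),np.sin(a)]; y=d@[-np.sin(a),np.cos(a)]
    k=(abs(x)<.06)&(abs(y)<.075)&(P[...,2]<.05)&(P[...,2]>.025)
    A=np.c_[x[k],y[k],np.ones(k.sum())]; c=np.linalg.lstsq(A,P[k][:,2],rcond=None)[0]; print(n,k.sum(),c.round(4))
E
```

```text
t 14.2 pos [0.6692 0.0531 0.2079] tooly yaw 15.4 tilt z [ 0.009 -0.    -1.   ] units [ 0.08 -0.15  5.71] spin deg (about tool z, down => -) -0.0 units -0.0 j6 -0.3 F [1.4 0.2 0.4] w 0.051 g 0.0
scene 1136 [0.0013 0.0007 0.0381]
top 455 [0.0059 0.0015 0.0369]
```

The plate is home: its top is at 37–38 mm (32 + 5) and level. The tool can't tilt, so I'll open the jaws and use the far finger to push the handle's blunt end round the low side, clear of the hood. First I need the open gripper's profile.

```bash
python3 - <<'E'
from h import *
for n in('scene','top'):
    im=dict(np.load(n+'0.npz')); P=pts(im); V=cv2.cvtColor(im["frame"],cv2.COLOR_RGB2HSV)[...,2]
    d=P-[.2527,.571,.2522]; a=np.deg2rad(66.12); ty=d[...,:2]@[np.cos(a),np.sin(a)]; tx=d[...,:2]@[-np.sin(a),np.cos(a)]
    for lo in np.arange(-.02,.11,.01):
        k=(abs(tx)<.06)&(abs(ty)<.1)&(d[...,2]>=lo)&(d[...,2]<lo+.01)&(V<110)
        if k.sum(): 
            o=ty[k]*1000; print(n,round(lo*1000),k.sum(),'ty-',o[o<0].round() .min() if (o<0).any() else '', o[o<0].max().round() if (o<0).any() else '','ty+',(o[o>0].min().round(),o[o>0].max().round()) if (o>0).any() else '','tx',tx[k].min().round(3),tx[k].max().round(3))
# valve angle by fitting dark pts in panel coords (t0 image)
im=dict(np.load('top2.npz')); P=pts(im); V=cv2.cvtColor(im["frame"],cv2.COLOR_RGB2HSV)[...,2]
a=np.deg2rad(15.4); d=P-[.5645,.248,.135]; x=d[...,:2]@[np.cos(a),np.sin(a)]; y=d[...,:2]@[-np.sin(a),np.cos(a)]; z=d[...,2]; s=np.deg2rad(32)
A=-y*1000; B=(x*np.cos(s)+z*np.sin(s))*1000; N=(-x*np.sin(s)+z*np.cos(s))*1000
k=(abs(A)<60)&(abs(B)<60)&(N>3)&(N<20)&(V<70); q=np.c_[A,B][:0]
q=np.c_[A[k],B[k]]; print(k.sum(),cv2.minAreaRect(q.astype(np.float32)),q.mean(0),np.percentile(N[k],[10,50,90]))
dd=np.array([np.cos(np.deg2rad(30)),.5]); print('extent along 30deg',(q@dd).min(),(q@dd).max())
E
```

```text
scene -10 3 ty- -48.0 -48.0 ty+ (np.float64(39.0), np.float64(45.0)) tx -0.011 0.007
scene 0 19 ty- -58.0 -45.0 ty+ (np.float64(40.0), np.float64(52.0)) tx -0.01 0.012
scene 10 22 ty- -58.0 -48.0 ty+ (np.float64(39.0), np.float64(52.0)) tx -0.016 0.013
scene 20 25 ty- -58.0 -45.0 ty+ (np.float64(39.0), np.float64(52.0)) tx -0.014 0.014
scene 30 23 ty- -66.0 -49.0 ty+ (np.float64(39.0), np.float64(59.0)) tx -0.013 0.001
scene 40 60 ty- -77.0 -39.0 ty+ (np.float64(34.0), np.float64(71.0)) tx -0.016 0.016
scene 50 74 ty- -77.0 -1.0 ty+ (np.float64(0.0), np.float64(69.0)) tx -0.021 0.018
scene 60 72 ty- -76.0 -1.0 ty+ (np.float64(1.0), np.float64(66.0)) tx -0.021 0.018
scene 70 86 ty- -74.0 -1.0 ty+ (np.float64(2.0), np.float64(67.0)) tx -0.023 0.014
scene 80 108 ty- -72.0 -3.0 ty+ (np.float64(0.0), np.float64(66.0)) tx -0.021 0.006
scene 90 84 ty- -70.0 -1.0 ty+ (np.float64(2.0), np.float64(59.0)) tx -0.015 0.007
scene 100 20 ty- -39.0 -11.0 ty+ (np.float64(15.0), np.float64(33.0)) tx -0.035 0.001
top -10 8 ty- -57.0 -50.0 ty+ (np.float64(40.0), np.float64(44.0)) tx -0.011 -0.004
top 0 
[... 322 characters left out ...]
.0
top 40 44 ty- -76.0 -30.0 ty+ (np.float64(34.0), np.float64(72.0)) tx -0.015 0.01
top 50 48 ty- -75.0 -27.0 ty+ (np.float64(33.0), np.float64(69.0)) tx -0.017 0.012
top 60 22 ty- -74.0 -24.0 ty+ (np.float64(59.0), np.float64(65.0)) tx -0.018 0.011
top 70 30 ty- -73.0 -18.0 ty+ (np.float64(58.0), np.float64(67.0)) tx -0.018 0.01
top 80 23 ty- -72.0 -21.0 ty+  tx -0.018 0.004
top 90 33 ty- -72.0 -32.0 ty+  tx -0.013 0.003
top 100 6 ty- -70.0 -25.0 ty+  tx -0.027 -0.003
91 ((-0.15227127075195312, 3.5824317932128906), (85.203857421875, 22.528141021728516), 27.318452835083008) [-4.91188056  1.81753192] [ 6.34034025 11.31599351 14.93488992]
extent along 30deg -41.0186663027777 44.06012217312017
```

Call:
play_rows([
  {"linear": [0,-0.8,0],"spin": 0},
  {"linear": [0,-0.8,0],"spin": 0},
  {"linear": [0,-0.8,0],"spin": 0},
  {"linear": [0,-0.8,0],"spin": 0},
  {"linear": [0,-0.8,0],"spin": 0},
  {"linear": [0,-0.8,0],"spin": 0},
  {"linear": [0.8,0,0],"spin": 0},
  {"linear": [0.8,0,0],"spin": 0},
  {"linear": [0.8,0,0],"spin": 0},
  {"linear": [0.8,0,0],"spin": 0},
  {"linear": [0.8,0,0],"spin": 0},
  {"linear": [0.8,0,0],"spin": 0},
  {"linear": [0.8,0,0],"spin": 0},
  {"linear": [0.8,0,0],"spin": 0},
  {"linear": [0.8,0,0],"spin": 0},
  {"linear": [0.4,0,0],"spin": 0},
  {"linear": [0,0,0],"spin": 0},
  {"linear": [0,0,0],"spin": 0},
  {"linear": [0,0,0],"spin": 0},
], jaw=-1)

```text
t: 15.88
position: [0.5005, 0.2037, 0.2013]
ee_rot: [-1.904, -2.498, 0.002]
force: [-0.4, -0.1, -1.3]
width: 0.0854
grip_force: 0.0
```

```bash
cat >> h.py <<'E'
G=np.array([.5645,.248,.135]); CA=np.deg2rad(15.4); CR=np.array([[np.cos(CA),-np.sin(CA)],[np.sin(CA),np.cos(CA)]])
def fing(fx,fy,tip):
    "far-finger centre wanted at (fx,fy) mm from the valve grip in counter axes, tip height m"
    w=G[:2]+CR@[(fx-49)/1000,fy/1000]; go([w[0],w[1],tip+.010],15.4)
    s=robot.read_state(); print('finger now',(CR.T@(s['position'][:2]-G[:2])*1000+[49,0]).round(1))
E
python3 - <<'E'
from h import *
fing(-22,-25,.134)
im=eyes.get_image("top")
cv2.imwrite('pics/v1.png',cv2.resize(im["frame"][130:230,140:260,::-1],(720,600),interpolation=cv2.INTER_CUBIC))
E
```

```text
t 15.88 pos [0.5005 0.2037 0.2013] tooly yaw 15.36 tilt z [-0.001 -0.001 -1.   ] units [0.03 0.1  2.29] spin deg (about tool z, down => -) -0.04 units -0.0001 j6 -0.019 F [-0.4 -0.1 -1.3] w 0.0854 g 0.0
finger now [-24.5 -25.8]
```

View pics/v1.png

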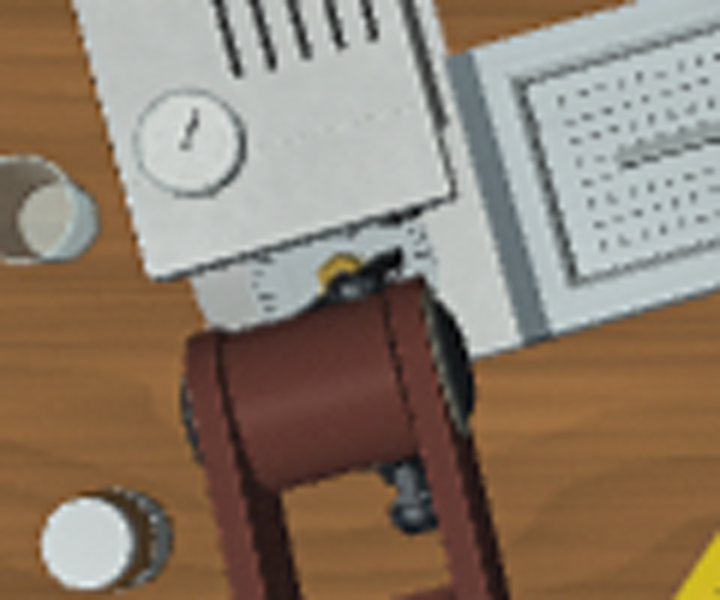

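The wrist hides the handle's middle. The pointer's tip shows at (395,258) and the near finger at (415,500), over free table. Descending in front of the pointed half.

Call:
play_rows([
  {"linear": [0,0.05,0.5],"spin": 0},
  {"linear": [0,0,0.5],"spin": 0},
  {"linear": [0,0,0.5],"spin": 0},
  {"linear": [0,0,0.4],"spin": 0},
  {"linear": [0,0,0.3],"spin": 0},
  {"linear": [0,0,0.1],"spin": 0},
  {"linear": [0,0,0],"spin": 0},
  {"linear": [0,0,0],"spin": 0},
])

```text
t: 16.6
position: [0.5019, 0.2049, 0.1446]
ee_rot: [1.904, 2.499, 0.0]
force: [-0.1, 0.2, -0.4]
width: 0.0856
grip_force: 0.0
```

Call:
play_rows([
  {"linear": [0,0.2,0],"spin": 0},
  {"linear": [0,0.2,0],"spin": 0},
  {"linear": [0,0.1,0],"spin": 0},
  {"linear": [0,0,0],"spin": 0},
])

```text
t: 16.93
position: [0.5142, 0.2083, 0.1451]
ee_rot: [-1.903, -2.499, 0.0]
force: [-2.5, -0.4, 2.9]
width: 0.0855
grip_force: 1.7
```

```bash
python3 - <<'E'
from h import *
fing(0,-25,.134)
E
```

```text
t 16.93 pos [0.5142 0.2083 0.1451] tooly yaw 15.4 tilt z [-0.  0. -1.] units [-0.    0.4   0.05] spin deg (about tool z, down => -) 0.0 units 0.0 j6 -0.018 F [-2.5 -0.4  2.9] w 0.0855 g 1.7
finger now [-10.  -24.9]
```

Call:
play_rows([
  {"linear": [0,0.1,0],"spin": 0},
  {"linear": [0,0.1,0],"spin": 0},
  {"linear": [0,0.1,0],"spin": 0},
  {"linear": [0,0.1,0],"spin": 0},
  {"linear": [0,0.05,0],"spin": 0},
  {"linear": [0,0,0],"spin": 0},
])

```text
t: 17.43
position: [0.5254, 0.2103, 0.1462]
ee_rot: [1.902, 2.496, -0.001]
force: [-2.7, -6.0, 4.9]
width: 0.0857
grip_force: 6.8
```

```bash
python3 - <<'E'
from h import *
fing(0,-25,.134)
E
```

```text
t 17.43 pos [0.5254 0.2103 0.1462] tooly yaw 15.38 tilt z [ 0.002 -0.002 -1.   ] units [ 0.04 -0.05  0.09] spin deg (about tool z, down => -) -0.02 units -0.0001 j6 -0.017 F [-2.7 -6.   4.9] w 0.0857 g 6.8
finger now [  1.3 -25.9]
```

Call:
play_rows([
  {"linear": [0.12,0,0],"spin": 0},
  {"linear": [0.12,0,0],"spin": 0},
  {"linear": [0.12,0,0],"spin": 0},
  {"linear": [0.12,0,0],"spin": 0},
  {"linear": [0,0,0],"spin": 0},
  {"linear": [0,0,0],"spin": 0},
])

```text
t: 17.93
position: [0.5272, 0.2184, 0.1487]
ee_rot: [1.899, 2.482, 0.003]
force: [8.7, -17.2, 8.0]
width: 0.0855
grip_force: 8.4
```

```bash
python3 - <<'E'
from h import *
fing(0,-12,.134)
E
```

```text
t 17.93 pos [0.5272 0.2184 0.1487] tooly yaw 15.17 tilt z [ 0.014 -0.008 -1.   ] units [ 0.27 -0.21  0.18] spin deg (about tool z, down => -) -0.23 units -0.0006 j6 0.006 F [  8.7 -17.2   8. ] w 0.0855 g 8.4
finger now [  5.2 -18.6]
```

Call:
play_rows([
  {"linear": [-0.3,0,0],"spin": 0},
  {"linear": [-0.3,-0.3,0],"spin": 0},
  {"linear": [0,-0.8,0],"spin": 0},
  {"linear": [0,-0.8,0],"spin": 0},
  {"linear": [0,-0.8,-0.5],"spin": 0},
  {"linear": [0,-0.8,-0.5],"spin": 0},
  {"linear": [-0.8,-0.8,-0.5],"spin": 0},
  {"linear": [-0.8,-0.8,0],"spin": 0},
  {"linear": [-0.8,0,0],"spin": 0},
  {"linear": [-0.8,0,0],"spin": 0},
  {"linear": [0,0,0],"spin": 0},
])

```text
t: 18.85
position: [0.4234, 0.0952, 0.1817]
ee_rot: [1.907, 2.496, -0.001]
force: [-0.2, 0.4, 0.2]
width: 0.0853
grip_force: 0.0
```

```bash
cat >> h.py <<'E'
def valve(name=None):
    im=eyes.get_image("top"); P=pts(im); V=cv2.cvtColor(im["frame"],cv2.COLOR_RGB2HSV)[...,2]
    d=(P-G)*1000; xy=d[...,:2]@CR; x,y,z=xy[...,0],xy[...,1],d[...,2]; s=np.deg2rad(32)
    A=-y; B=x*np.cos(s)+z*np.sin(s); N=-x*np.sin(s)+z*np.cos(s)
    k=(np.hypot(A,B)<55)&(N>0)&(N<25)&(V<75); q=np.c_[A[k],B[k]].astype(np.float32)
    print('valve',k.sum(),cv2.minAreaRect(q) if k.sum()>5 else '',q.mean(0),'far pts',q[np.argsort(-np.hypot(*q.T))[:5]].round().tolist())
    if name: cv2.imwrite(name,cv2.resize(im["frame"][150:210,160:235,::-1],(750,600),interpolation=cv2.INTER_CUBIC))
E
python3 - <<'E'
from h import *
fing(-20,30,.134); valve('pics/v2.png')
E
```

```text
t 18.85 pos [0.4234 0.0952 0.1817] tooly yaw 15.24 tilt z [ 0.    -0.001 -1.   ] units [5.61 4.29 1.51] spin deg (about tool z, down => -) -0.16 units -0.0004 j6 -0.216 F [-0.2  0.4  0.2] w 0.0853 g 0.0
finger now [-127.6 -109.9]
valve 75 ((-0.36641496419906616, -0.4296760559082031), (85.42649841308594, 20.902055740356445), 77.57660675048828) [-1.6164665 -1.679425 ] far pts [[-18.0, -40.0], [9.0, 41.0], [12.0, 40.0], [-10.0, -40.0], [-13.0, -39.0]]
```

View pics/v2.png

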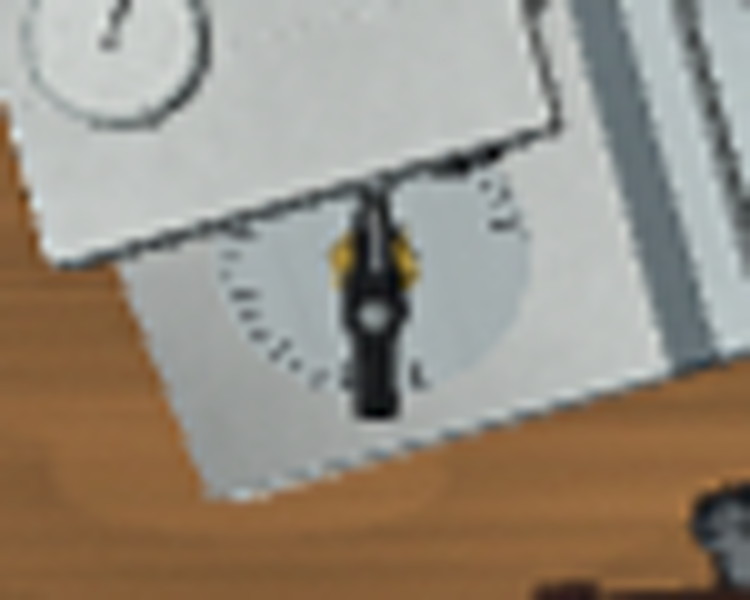

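The valve now stands at about 77°: the pointed end is up at (375,190) and the blunt end at (377,410), with the hub at (377,315). Next I'll push the blunt end from the operator's left towards the right.

Call:
play_rows([
  {"linear": [0.8,0,-0.2],"spin": 0},
  {"linear": [0.8,0,-0.2],"spin": 0},
  {"linear": [0.8,0,0],"spin": 0},
  {"linear": [0.8,0,0],"spin": 0},
  {"linear": [0.8,0,0],"spin": 0},
  {"linear": [0.8,0,0],"spin": 0},
  {"linear": [0.8,0,0],"spin": 0},
  {"linear": [0.32,0.3,0],"spin": 0},
  {"linear": [0,0.8,0],"spin": 0},
  {"linear": [0,0.8,0],"spin": 0},
  {"linear": [0,0.8,0],"spin": 0},
  {"linear": [0,0.8,0],"spin": 0},
  {"linear": [0,0.6,0],"spin": 0},
  {"linear": [0,0.2,0],"spin": 0},
  {"linear": [0,0,0],"spin": 0},
  {"linear": [0,0,0],"spin": 0},
])

```text
t: 20.23
position: [0.4871, 0.2688, 0.1914]
ee_rot: [-1.902, -2.499, 0.002]
force: [-0.6, -0.7, -0.8]
width: 0.0854
grip_force: 0.0
```

```bash
python3 - <<'E'
from h import *
fing(-20,38,.120)
E
```

```text
t 20.23 pos [0.4871 0.2688 0.1914] tooly yaw 15.43 tilt z [-0.002 -0.    -1.   ] units [-0.1   0.01  2.46] spin deg (about tool z, down => -) 0.03 units 0.0001 j6 0.101 F [-0.6 -0.7 -0.8] w 0.0854 g 0.0
finger now [-20.1  40.6]
```

Call:
play_rows([
  {"linear": [0,0,0.5],"spin": 0},
  {"linear": [0,0,0.5],"spin": 0},
  {"linear": [0,0,0.5],"spin": 0},
  {"linear": [0,0,0.5],"spin": 0},
  {"linear": [0,0,0.3],"spin": 0},
  {"linear": [0,0,0.15],"spin": 0},
  {"linear": [0,0,0],"spin": 0},
  {"linear": [-0.2,0,0],"spin": 0},
  {"linear": [-0.2,0,0],"spin": 0},
  {"linear": [-0.2,0,0],"spin": 0},
  {"linear": [-0.15,0,0],"spin": 0},
  {"linear": [-0.15,0,0],"spin": 0},
  {"linear": [0,0,0],"spin": 0},
])

```text
t: 21.32
position: [0.4917, 0.2469, 0.1297]
ee_rot: [-1.9, -2.494, 0.004]
force: [-6.0, 4.6, -1.5]
width: 0.0855
grip_force: 3.1
```

```bash
python3 - <<'E'
from h import *
fing(-20,12,.120)
E
```

```text
t 21.32 pos [0.4917 0.2469 0.1297] tooly yaw 15.41 tilt z [-0.007  0.001 -1.   ] units [-0.25  0.06 -0.01] spin deg (about tool z, down => -) 0.01 units 0.0 j6 0.058 F [-6.   4.6 -1.5] w 0.0855 g 3.1
finger now [-21.5  18.3]
```

Call:
play_rows([
  {"linear": [-0.15,0,0],"spin": 0},
  {"linear": [-0.15,0,0],"spin": 0},
  {"linear": [-0.15,0,0],"spin": 0},
  {"linear": [-0.15,0,0],"spin": 0},
  {"linear": [0,0,0],"spin": 0},
  {"linear": [0,0,0],"spin": 0},
])

```text
t: 21.82
position: [0.4952, 0.2331, 0.1296]
ee_rot: [-1.898, -2.494, 0.004]
force: [-8.5, 5.5, -2.4]
width: 0.0854
grip_force: 4.5
```

```bash
python3 - <<'E'
from h import *
fing(-20,4,.120); valve()
E
```

```text
t 21.82 pos [0.4952 0.2331 0.1296] tooly yaw 15.46 tilt z [-0.007  0.002 -1.   ] units [-0.    0.07 -0.02] spin deg (about tool z, down => -) 0.06 units 0.0002 j6 0.031 F [-8.5  5.5 -2.4] w 0.0854 g 4.5
finger now [-21.8   4.1]
valve 39 ((2.9171600341796875, 5.637716293334961), (13.869222640991211, 82.56929016113281), 55.47306823730469) [-5.8236465 11.393161 ] far pts [[-33.0, 26.0], [-33.0, 26.0], [33.0, -23.0], [-29.0, 28.0], [34.0, -20.0]]
```

The pointer already reads around 142–145°, so I'm backing off to measure it unobstructed.

Call:
play_rows([
  {"linear": [0.3,0,0],"spin": 0},
  {"linear": [0,-0.6,0],"spin": 0},
  {"linear": [0,-0.8,0],"spin": 0},
  {"linear": [0,-0.8,-0.5],"spin": 0},
  {"linear": [0,-0.8,-0.5],"spin": 0},
  {"linear": [-0.8,-0.8,-0.5],"spin": 0},
  {"linear": [-0.8,-0.5,0],"spin": 0},
  {"linear": [-0.8,0,0],"spin": 0},
  {"linear": [-0.8,0,0],"spin": 0},
  {"linear": [-0.8,0,0],"spin": 0},
  {"linear": [-0.8,0,0],"spin": 0},
  {"linear": [0,0,0],"spin": 0},
  {"linear": [0,0,0],"spin": 0},
])

```text
t: 22.95
position: [0.425, 0.0946, 0.1693]
ee_rot: [1.906, 2.495, 0.002]
force: [-0.1, 0.5, 0.6]
width: 0.0853
grip_force: 0.0
```

```bash
python3 - <<'E'
from h import *
fing(-30,15,.120); valve('pics/v3.png'); valve(); valve()
E
```

```text
t 22.95 pos [0.425  0.0946 0.1693] tooly yaw 15.25 tilt z [ 0.002  0.    -1.   ] units [5.05 3.83 1.58] spin deg (about tool z, down => -) -0.15 units -0.0004 j6 -0.219 F [-0.1  0.5  0.6] w 0.0853 g 0.0
finger now [-126.2 -110.9]
valve 104 ((0.7013092041015625, 1.9198722839355469), (25.952253341674805, 83.41094970703125), 60.394065856933594) [2.4375234 1.4850757] far pts [[-33.0, 28.0], [-33.0, 27.0], [32.0, -28.0], [33.0, -24.0], [-29.0, 28.0]]
valve 100 ((-0.23170852661132812, 0.8478488922119141), (25.859928131103516, 82.92459869384766), 62.390628814697266) [2.1207523 1.2234639] far pts [[-32.0, 29.0], [-32.0, 29.0], [32.0, -27.0], [-34.0, 25.0], [33.0, -23.0]]
valve 104 ((0.19224166870117188, 1.180206298828125), (23.772146224975586, 84.37613677978516), 57.280128479003906) [3.2129226 0.9923204] far pts [[-32.0, 29.0], [32.0, -28.0], [-33.0, 26.0], [33.0, -22.0], [28.0, -29.0]]
```

View pics/v3.png

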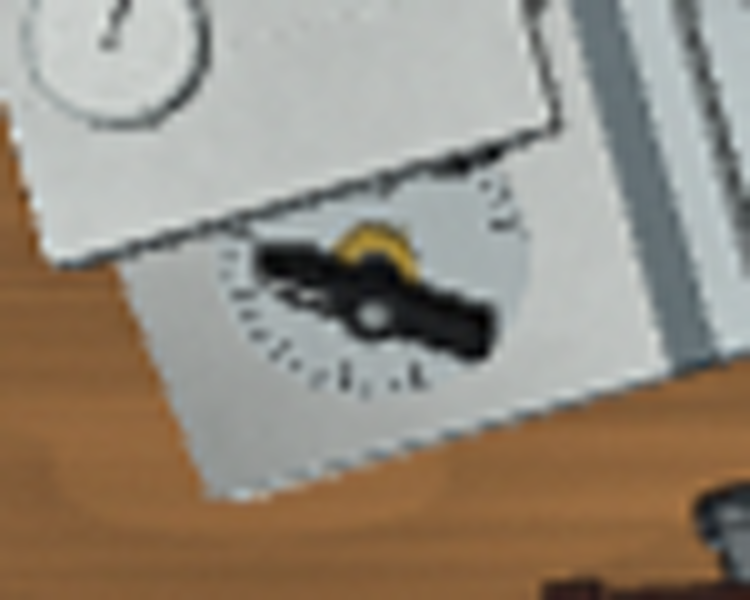

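The blunt end is at lower right (480,335) and the pointed end at upper left (265,260). The white centre mark is near (300,297), left of the hub at (377,315). I'll cast the hub, the mark and the handle's front edge onto the plane of the handle's top face to get the angle.

```bash
cat >> h.py <<'E'
def pcast(im,uv,N):
    "pixels -> (right, up-slope) mm on the plane N mm above valve_grip along the valve axis"
    K=im["camera_matrix"]; uv=np.atleast_2d(uv).astype(float)
    c=np.stack([(uv[:,0]-K[0][2])/K[0][0],-(uv[:,1]-K[1][2])/K[1][1],-np.ones(len(uv))],-1)
    D=c@R.from_rotvec(im["rotation"]).as_matrix().T; O=np.array(im["xyz"])
    s=np.deg2rad(32); C3=np.eye(3); C3[:2,:2]=CR; nz=C3@[-np.sin(s),0,np.cos(s)]; up=C3@[np.cos(s),0,np.sin(s)]; rt=C3@[0,-1,0]
    p=O+D*(((N/1000-(O-G)@nz)/(D@nz))[:,None])-G
    return np.c_[p@rt,p@up]*1000
def edge():
    ims=[eyes.get_image("top") for _ in range(6)]; im=ims[0]; g=np.mean([i["frame"].mean(-1) for i in ims],0)
    g=cv2.resize(g[150:210,160:235].astype(np.float32),None,fx=10,fy=10,interpolation=cv2.INTER_CUBIC); f=lambda q:(np.atleast_2d(q)+.5)/10-.5+[160,150]
    hub=pcast(im,f([377,315]),12)[0]; print('hub',hub.round(1))
    E=[]
    for c in range(395,470,5):
        col=g[240:420,c]; k=np.nonzero(col<90)[0]
        if len(k): E.append((c,240+k[-1]))
    p=pcast(im,f(E),12); vx,vy,x0,y0=cv2.fitLine(p.astype(np.float32),cv2.DIST_HUBER,0,.01,.01).ravel()
    print('edge angle',np.degrees(np.arctan2(vy,vx))%180,'dist hub-edge',abs((hub-[x0,y0])@[-vy,vx]),E[0],E[-1])
    S=[]
    for c in range(275,335,3):
        r=g[280:320,c]; S.append((c,280+np.argmax(r[:28])))
    print(S[::3]); p=pcast(im,f(S),12); print('strip dir from hub',[np.degrees(np.arctan2(*(q-hub)[::-1])).round(1) for q in p[::3]])
    # corner points seen in the pictures
    q=pcast(im,f([[283,291],[300,297],[320,304],[470,360],[495,325]]),12)-hub; print(q.round(1),np.degrees(np.arctan2(q[:,1],q[:,0])).round(1))
E
python3 - <<'E'
from h import *
edge()
E
```

```text
hub [-0.1 -0.8]
edge angle 141.55121 dist hub-edge 5.89182837529237 (395, np.int64(337)) (465, np.int64(360))
[(275, np.int64(307)), (284, np.int64(307)), (293, np.int64(307)), (302, np.int64(295)), (311, np.int64(295)), (320, np.int64(295)), (329, np.int64(297))]
strip dir from hub [np.float64(157.0), np.float64(156.5), np.float64(155.9), np.float64(145.2), np.float64(143.0), np.float64(140.3), np.float64(139.0)]
[[-28.6  19.4]
 [-23.7  15.3]
 [-17.8  10.4]
 [ 26.1 -27.8]
 [ 38.9 -16.9]] [145.9 147.2 149.7 -46.8 -23.4]
```

```bash
cat >> h.py <<'E'
def top_face(n=8):
    ims=[eyes.get_image("top") for _ in range(n)]; im=ims[0]; im["range_z"]=np.median([i["range_z"] for i in ims],0)
    V=np.mean([i["frame"].mean(-1) for i in ims],0); P=pts(im); d=(P-G)*1000; xy=d[...,:2]@CR; s=np.deg2rad(32)
    N=-xy[...,0]*np.sin(s)+d[...,2]*np.cos(s); B=xy[...,0]*np.cos(s)+d[...,2]*np.sin(s); A=-xy[...,1]
    for lo in(4,7,9):
        k=(np.hypot(A,B)<52)&(N>lo)&(N<20); q=np.c_[A[k],B[k]]
        w,v=np.linalg.eigh(np.cov(q.T)); e=v[:,1]; print(lo,k.sum(),'pca',(np.degrees(np.arctan2(e[1],e[0]))%180).round(1),'mean',q.mean(0).round(1),'line thro hub+blunt', np.degrees(np.arctan2(*(q[(q@e*np.sign(e[0]))>12].mean(0)-[-.1,-.8])[::-1])).round(1),'point side',np.degrees(np.arctan2(*(q[(q@e*np.sign(e[0]))<-12].mean(0)-[-.1,-.8])[::-1])).round(1))
    g=cv2.resize(V[150:210,160:235].astype(np.float32),None,fx=10,fy=10,interpolation=cv2.INTER_CUBIC); f=lambda q:(np.atleast_2d(q)+.5)/10-.5+[160,150]
    for th in(80,110,140):
        E=[(c,240+np.nonzero(g[240:420,c]<th)[0][-1]) for c in range(415,468,4)]
        p=pcast(im,f(E),12); m=np.polyfit(p[:,0],p[:,1],1); print(th,'edge',(180+np.degrees(np.arctan(m[0]))).round(1),'off hub',abs(m[1]+m[0]*-.1+.8)/np.hypot(1,m[0]))
E
python3 - <<'E'
from h import *
top_face()
E
```

```text
4 115 pca 142.4 mean [0.2 1.6] line thro hub+blunt -33.5 point side 138.2
7 106 pca 142.6 mean [1.  0.4] line thro hub+blunt -34.2 point side 139.3
9 96 pca 142.2 mean [0.5 0.2] line thro hub+blunt -35.5 point side 140.3
80 edge 163.0 off hub 15.697732913088855
110 edge 184.3 off hub 25.143914779641086
140 edge 196.3 off hub 29.57821644156122
```

Call:
play_rows([
  {"linear": [0.8,0,0],"spin": 0},
  {"linear": [0.8,0,0],"spin": 0},
  {"linear": [0.8,0,0],"spin": 0},
  {"linear": [0.8,0.2,0],"spin": 0},
  {"linear": [0.44,0.6,0.2],"spin": 0},
  {"linear": [0,0.8,0.4],"spin": 0},
  {"linear": [0,0.8,0.4],"spin": 0},
  {"linear": [0,0.6,0.4],"spin": 0},
  {"linear": [0,0,0.17],"spin": 0},
  {"linear": [0,0,0],"spin": 0},
  {"linear": [0,0,0],"spin": 0},
  {"linear": [0,0,0],"spin": 0},
])

```text
t: 24.8
position: [0.472, 0.2028, 0.1295]
ee_rot: [1.904, 2.499, 0.0]
force: [0.6, -0.0, -0.1]
width: 0.0852
grip_force: 0.0
```

```bash
python3 - <<'E'
from h import *
fing(-38,-20,.120)
E
```

```text
t 24.8 pos [0.472  0.2028 0.1295] tooly yaw 15.39 tilt z [ 0.  0. -1.] units [-0.04  0.57 -0.02] spin deg (about tool z, down => -) -0.01 units -0.0 j6 -0.008 F [ 0.6 -0.  -0.1] w 0.0852 g 0.0
finger now [-52.2 -19. ]
```

Call:
play_rows([
  {"linear": [0,0.2,0],"spin": 0},
  {"linear": [0,0.2,0],"spin": 0},
  {"linear": [0,0.15,0],"spin": 0},
  {"linear": [0,0,0],"spin": 0},
  {"linear": [0,0,0],"spin": 0},
])

```text
t: 25.22
position: [0.486, 0.2067, 0.1293]
ee_rot: [1.904, 2.499, 0.0]
force: [-0.1, -0.6, 0.9]
width: 0.085
grip_force: 0.0
```

Call:
play_rows([
  {"linear": [0,0.1,0],"spin": 0},
  {"linear": [0,0,0],"spin": 0},
  {"linear": [0,0,0],"spin": 0},
])

```text
t: 25.47
position: [0.4872, 0.2069, 0.1288]
ee_rot: [-1.903, -2.498, 0.004]
force: [-4.8, -1.8, 3.0]
width: 0.0853
grip_force: 2.3
```

```bash
python3 - <<'E'
from h import *
fing(-38,-20,.120); top_face(2)
E
```

```text
t 25.47 pos [0.4872 0.2069 0.1288] tooly yaw 15.39 tilt z [-0.003 -0.001 -1.   ] units [-0.03 -0.06 -0.05] spin deg (about tool z, down => -) -0.01 units -0.0 j6 -0.007 F [-4.8 -1.8  3. ] w 0.0853 g 2.3
finger now [-36.5 -19.1]
4 80 pca 147.7 mean [-8.5  9.7] line thro hub+blunt -19.2 point side 138.6
7 67 pca 147.4 mean [-8.9  8.9] line thro hub+blunt -20.6 point side 139.5
9 61 pca 146.8 mean [-10.   9.] line thro hub+blunt -28.7 point side 140.8
80 edge 161.8 off hub 42.70165394888364
110 edge 161.8 off hub 42.70165394888364
140 edge 161.8 off hub 42.70165394888364
```

Call:
play_rows([
  {"linear": [0,0.05,0],"spin": 0},
  {"linear": [0,0.05,0],"spin": 0},
  {"linear": [0,0,0],"spin": 0},
  {"linear": [0,0,0],"spin": 0},
])

```text
t: 25.9
position: [0.4881, 0.2068, 0.1287]
ee_rot: [-1.902, -2.496, 0.011]
force: [-12.9, -6.1, 8.3]
width: 0.0856
grip_force: 6.7
```

```bash
python3 - <<'E'
from h import *
fing(-38,-20,.120); top_face(2)
E
```

```text
t 25.9 pos [0.4881 0.2068 0.1287] tooly yaw 15.38 tilt z [-0.007 -0.004 -1.   ] units [-0.02 -0.1  -0.05] spin deg (about tool z, down => -) -0.02 units -0.0001 j6 -0.007 F [-12.9  -6.1   8.3] w 0.0856 g 6.7
finger now [-35.6 -19.5]
4 73 pca 148.3 mean [-10.1  10.5] line thro hub+blunt -20.6 point side 139.0
7 64 pca 148.5 mean [-10.    9.7] line thro hub+blunt -19.5 point side 140.0
9 56 pca 147.2 mean [-11.6  10.6] line thro hub+blunt -30.4 point side 139.9
80 edge 161.8 off hub 42.70165394888364
110 edge 161.8 off hub 42.70165394888364
140 edge 161.8 off hub 42.70165394888364
```

Call:
play_rows([
  {"linear": [0,-0.5,0],"spin": 0},
  {"linear": [-0.1,0,0.3],"spin": 0},
  {"linear": [0,0.2,0],"spin": 0},
  {"linear": [0,0.2,0],"spin": 0},
  {"linear": [0,0,0],"spin": 0},
  {"linear": [0,0,0],"spin": 0},
])

```text
t: 26.5
position: [0.4884, 0.2047, 0.1206]
ee_rot: [-1.903, -2.497, 0.004]
force: [-3.6, -2.5, -0.8]
width: 0.0853
grip_force: 1.6
```

```bash
python3 - <<'E'
from h import *
fing(-38,-20,.120); valve()
E
```

```text
t 26.5 pos [0.4884 0.2047 0.1206] tooly yaw 15.39 tilt z [-0.003 -0.001 -1.   ] units [ 0.06 -0.09 -0.37] spin deg (about tool z, down => -) -0.01 units -0.0 j6 -0.012 F [-3.6 -2.5 -0.8] w 0.0853 g 1.6
finger now [-35.8 -21.6]
valve 70 ((-0.009233474731445312, 0.30621337890625), (22.607967376708984, 84.17152404785156), 54.63615417480469) [-4.099818   7.9180813] far pts [[39.0, -18.0], [-33.0, 27.0], [35.0, -18.0], [-30.0, 25.0], [36.0, -14.0]]
```

Call:
play_rows([
  {"linear": [0,0.06,0],"spin": 0},
  {"linear": [0,0.06,0],"spin": 0},
  {"linear": [0,0,0],"spin": 0},
  {"linear": [0,0,0],"spin": 0},
])

```text
t: 26.88
position: [0.491, 0.2053, 0.121]
ee_rot: [-1.903, -2.498, 0.004]
force: [-5.5, -2.4, 0.7]
width: 0.0856
grip_force: 2.5
```

```bash
python3 - <<'E'
from h import *
fing(-38,-20,.120); valve()
E
```

```text
t 26.88 pos [0.491  0.2053 0.121 ] tooly yaw 15.39 tilt z [-0.003 -0.001 -1.   ] units [ 0.07 -0.19 -0.36] spin deg (about tool z, down => -) -0.01 units -0.0 j6 -0.012 F [-5.5 -2.4  0.7] w 0.0856 g 2.5
finger now [-33.2 -21.7]
valve 68 ((-1.544708251953125, 2.7282371520996094), (21.52121925354004, 82.18525695800781), 70.90599060058594) [-6.583099  8.78866 ] far pts [[-38.0, 24.0], [-38.0, 23.0], [-34.0, 23.0], [-34.0, 22.0], [37.0, -13.0]]
```

Call:
play_rows([
  {"linear": [0,-0.4,0],"spin": 0},
  {"linear": [0,-0.8,0],"spin": 0},
  {"linear": [0,-0.8,-0.5],"spin": 0},
  {"linear": [0,-0.8,-0.5],"spin": 0},
  {"linear": [-0.8,-0.8,-0.5],"spin": 0},
  {"linear": [-0.8,-0.3,-0.5],"spin": 0},
  {"linear": [-0.8,0,0],"spin": 0},
  {"linear": [-0.8,0,0],"spin": 0},
  {"linear": [-0.8,0,0],"spin": 0},
  {"linear": [0,0,0],"spin": 0},
  {"linear": [0,0,0],"spin": 0},
])

```text
t: 27.85
position: [0.4249, 0.083, 0.1723]
ee_rot: [1.905, 2.496, 0.003]
force: [-0.5, 0.6, -0.0]
width: 0.0855
grip_force: 0.0
```

```bash
python3 - <<'E'
from h import *
top_face(); valve('pics/v4.png')
E
```

```text
4 119 pca 150.2 mean [1.1 1.1] line thro hub+blunt -24.7 point side 145.2
7 106 pca 150.5 mean [1.5 0. ] line thro hub+blunt -26.0 point side 146.6
9 101 pca 150.7 mean [ 1.2 -0. ] line thro hub+blunt -26.2 point side 147.5
80 edge 176.1 off hub 16.95163290769928
110 edge 197.0 off hub 24.75584037882145
140 edge 207.5 off hub 28.099502553243287
valve 109 ((-0.17565345764160156, 2.0706443786621094), (22.28919792175293, 86.54094696044922), 54.89409255981445) [4.251671  0.9157075] far pts [[-38.0, 24.0], [-37.0, 24.0], [38.0, -18.0], [40.0, -15.0], [39.0, -15.0]]
```

View pics/v4.png

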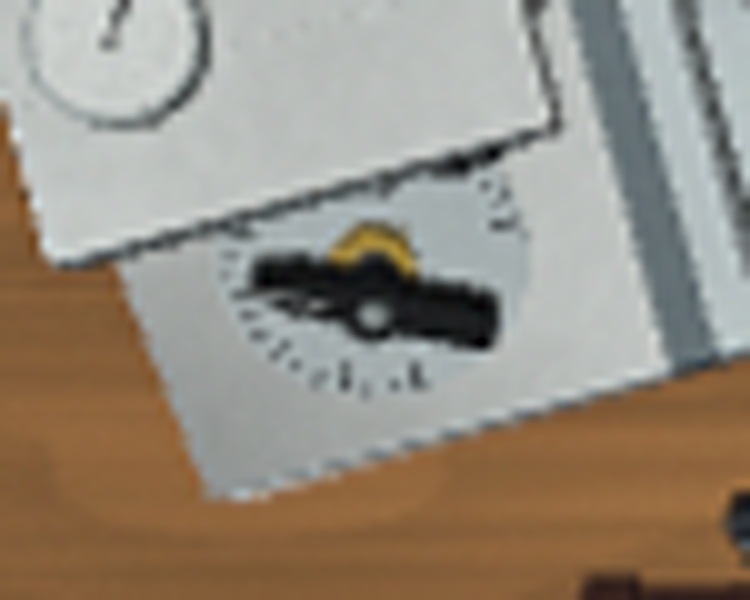

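The handle's top-face tip is at (243,293), the hub at (377,315) and the blunt end's front corner at about (490,350). I'll check these against the depth fit of about 150.5°.

```bash
python3 - <<'E'
from h import *
im=eyes.get_image("top"); f=lambda q:(np.atleast_2d(q)+.5)/10-.5+[160,150]
hub=pcast(im,f([377,315]),12)[0]; pr=lambda n,q:print(n,q.round(1).tolist(),np.hypot(*q.T).round(1),np.degrees(np.arctan2(q[:,1],q[:,0])).round(1))
pr('tip,strip,corners N12',pcast(im,f([[243,293],[285,300],[488,350],[500,300]]),12)-hub)
# dial ticks of the panel plane (N=-34): angles of dark marks on the left/below, wanted multiples of 10/30
c=pcast(im,f([[248,342],[278,352],[315,382],[345,383],[418,380],[232,270],[500,215]]),-34); pr('ticks',c)
E
```

```text
tip,strip,corners N12 [[-42.2, 22.9], [-29.1, 15.7], [33.5, -25.8], [43.6, -7.7]] [48.1 33.1 42.3 44.3] [151.5 151.6 -37.7 -10. ]
ticks [[-56.0, -19.5], [-46.9, -26.9], [-37.9, -43.2], [-27.5, -47.0], [-1.3, -54.2], [-51.8, 10.6], [48.2, 2.4]] [59.3 54.  57.5 54.5 54.3 52.9 48.3] [-160.8 -150.1 -131.3 -120.3  -91.4  168.4    2.8]
```

```bash
python3 - <<'E'
from h import *
ims=[eyes.get_image("top") for _ in range(10)]; im=ims[0]; V=np.mean([i["frame"].mean(-1) for i in ims],0)
g=cv2.resize(V[150:210,160:235].astype(np.float32),None,fx=10,fy=10,interpolation=cv2.INTER_CUBIC); f=lambda q:(np.atleast_2d(q)+.5)/10-.5+[160,150]
for th in(70,90,110):
    for nm,cs,lo,hi in(('front blunt',range(412,482,5),300,366),('back blunt (bottom N=-12)',range(425,482,5),240,310)):
        E=[]
        for c in cs:
            k=np.nonzero(g[lo:hi,c]<th)[0]
            E.append((c,lo+(k[-1] if nm[0]=='f' else k[0])))
        p=pcast(im,f(E),12 if nm[0]=='f' else -12); m=np.polyfit(p[:,0],p[:,1],1)
        print(th,nm,E[0],E[-1],(180+np.degrees(np.arctan(m[0]))).round(1),'perp dist from axis',(abs(m[1]+.8)/np.hypot(1,m[0])).round(1),'resid',np.std(p[:,1]-np.polyval(m,p[:,0])).round(2))
E
```

```text
70 front blunt (412, np.int64(335)) (477, np.int64(348)) 148.8 perp dist from axis 4.8 resid 0.51
70 back blunt (bottom N=-12) (425, np.int64(283)) (480, np.int64(292)) 151.2 perp dist from axis 4.6 resid 0.68
90 front blunt (412, np.int64(337)) (477, np.int64(349)) 149.0 perp dist from axis 5.5 resid 0.44
90 back blunt (bottom N=-12) (425, np.int64(281)) (480, np.int64(290)) 151.7 perp dist from axis 5.1 resid 0.52
110 front blunt (412, np.int64(338)) (477, np.int64(350)) 148.8 perp dist from axis 6.0 resid 0.45
110 back blunt (bottom N=-12) (425, np.int64(278)) (480, np.int64(288)) 150.6 perp dist from axis 6.6 resid 0.5
```

The edges give 149–151.5° and the depth fit 150.5°, so the valve is within the limits. The plate measured home and level, and the gripper is clear, so I'm handing in.

```bash
python3 - <<'E'
from h import *
im=eyes.get_image('scene'); P=pts(im); d=P[...,:2]-[.668,.0535]; q=d@CR
k=(abs(q[...,0])<.06)&(abs(q[...,1])<.075)&(P[...,2]<.05)&(P[...,2]>.025)
print(np.linalg.lstsq(np.c_[q[k],np.ones(k.sum())],P[k][:,2],rcond=None)[0].round(4)); st()
print(ticket.job_done())
E
```

```text
[-0.0026  0.0006  0.0381]
{'t': 28.9, 'joints': [0.0215, -0.3751, 2.1299, -0.0, 1.3867, -0.2472], 'position': [0.4242, 0.0833, 0.1716], 'ee_rot': [1.9039, 2.4989, 0.0001], 'force': [0.4287, 0.6006, -0.4857], 'width': 0.0854, 'grip_force': 0.0}
the job is handed in; nothing more can be done
None
```

I handed the job in with the plate measured home and level on its gasket and the valve at about 150° (estimates 149–152°, with a few rougher readings up to 155°); the gripper was clear of everything, and no verdict came back.

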